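Start the buffet warming hob: switch on, click the heat knob to the serving mark

ROBOT

A 6-joint arm with a two-finger parallel gripper is mounted at the origin on the work surface. World frame = base frame: x ahead of the robot, y to its left, z up, the work surface at z = 0. Lengths are in m, angles in rad, forces in N, time in s.
With the tool pointing down it reaches from about 0.425 to 0.925 m from the base axis. Payload 12.5 kg.
Tool frame: the origin (TCP) lies at the very end of the fingers, on their centre line; the grasp point (between the pads) lies 19 mm behind it; y points along the fingers, x is the direction in which the jaws open and shut, and the axes are right-handed (so a half turn about y gives the same grasp; the last joint's range is limited). The gripper opens to 85 mm and grips with 20 to 120 N. Pads are 22 mm wide; open, the fingers measure 114 mm over their backs; the gripper's body (76 mm by 85 mm) begins 54 mm behind the grasp point. The pads swing forward as they close: fully open they stand 13 mm farther back than shut.
Start: joints at [1.233, 0.491, 1.559, -0, 1.092, -0.106], TCP at [0.144, 0.608, 0.231] pointing down, gripper open.
Joint ranges: [-3.1, 3.1], [-0.84, 2.19], [0.05, 2.79], [-1.13, 4.28], [0.06, 2.93], [-2.69, 2.69]. Speed limits (rad/s): [2.22, 2.22, 2.79, 3.14, 3.14, 3.14].

INTERFACE

Orientations are given as a unit quaternion [x, y, z, w].
In Python, from station import read_state, capture, camera_info, job_done gives the robot as it stands.
- The arm moves only by the tool apply_moves, never from a script. Its argument "targets" is a list of rows, each an object with "translation": the shift along the world's x, y, z in cm, a list of three; "delta_rot": the turn, a rotation vector about the world's x, y, z in rad, a list of three; "claw": the finger opening in cm, from 0 to 8.54. A call has exactly 10 rows; each row shifts and turns the pose as measured when the row begins; what a row does not reach is not made up. A row lasts 1/10 s, in which the tool goes at most 50 mm and 8.59 degrees, less where a joint would pass 70% of its speed; a pose out of reach is approached as far as the arm can. A call with a gripper value outside its range is refused whole. The fingers move at their own pace and stop on an object; "force" is the grip in N (left out, the last holds). Time passes only in rows, so rows that do not move let the fingers close, or fill a call up. It gives the time, the measured TCP pose, the force and the opening at its end, in the units of the state.
- read_state(): the state, without advancing time (a new reading comes with each control period).
- capture(name): name is "scene" or "top" or "wrist"; returns the picture (480x640x3 uint8, blue, green, red); there is no depth.
- camera_info(name): a dict with "fx", "fy", "cx", "cy" (pixels), "xyz" and "orientation" of the camera in the world; the wrist camera has in their place "hand_eye" (4x4, takes a point from camera to tool coordinates, whose origin is the TCP and whose axes are the tool frame's). Camera axes: x right, y down, z forward; pixel columns grow to the right and rows downward; lengths in m; the calibration is good to about 2 mm. A picture is of the moment at which its call begins: read the wrist's pose just before it. camera_info takes no time and is no camera call.
- job_done(): hands the job in, once; it reports no verdict.
The state is a dict: "time_s": time; "joint_pos": joint angles; "dq": joint speeds; "joint_torque": joint torques, N m; "tcp_pos": TCP position; "eef_rot": TCP orientation; "ft_force": force on the tool from outside, world axes, zero at the start; "wrist_torque": the same for the moment, N m; "gripper_width": finger opening in m.
Only numpy, scipy, OpenCV 4.12 (cv2) and the standard library are available. Lean on these libraries where they do the work, as an engineer would, in place of code of your own. Each camera call takes 0.05 s, during which the arm holds its last target. There are 200 camera calls.

TASK

Start the buffet warming hob: with a fingertip, press down the near end of its red rocker switch (the end with the white bar) so that it stays tipped over, then roll the knurled heat knob clockwise with a fingertip against its rim until it clicks into the yellow mark, and leave it resting in that click. Only touch the controls - nothing is pinched or picked up - and leave the pan, dishes, drink can, cutlery and everything else around them where they are.

Things in the scene. Friction and masses are not known exactly. Their poses are not given: they have to be found in the camera images.
- hob: Stainless countertop hob, 360 deep (its x) x 360 wide (its y) x 75 mm high, fixed; origin at the centre of its underside. Its front 110 mm, facing its own -x towards the robot, is a level control strip 75 mm above the table: rocker switch at (-130, +90) mm, heat knob at (-130, -70) mm in its frame. Behind the strip: black glass with the pan on it.
- knob_center (a point): On the upright axis of the round heat knob, half-way up, 13 mm above the control strip. Black knurled rim, silver top with black pointer line, 52 mm across, 26 mm high. A chrome rod guard (6 mm rod on a 37 mm radius, 13 mm above the strip) curves round its back and sides; only its front (hob's -x side, 140 degrees) is open for a fingertip to reach the rim. The 8 mm gap inside the guard is too narrow for a finger.
- heat_knob (a joint): Heat knob angle, rad, growing clockwise from above: front of the rim moves to the hob's +y. Clicks at 0, 0.698, 1.396, 2.094, 2.793 (40 degrees apart), stops at -0.12 and 2.91; let go, it springs into the nearest click. It starts in the first or second; 1.396, the third, is the yellow mark. Passing to the next takes 0.055 N m (2 N at the rim); rim friction about 1: press with 4 to 10 N.
- yellow_mark (a point): Yellow dot, 12 mm across, on the control strip 53 mm behind the knob's axis (the hob's +x): where the pointer must end.
- rocker_on_end (a point): On the top face of the red rocker's near half (towards the robot, white bar), 13 mm from the pivot; moves with it. Rocker 42 mm long (hob's x) x 25 mm wide, a shallow V: while off this half slants up, its tip about 14 mm above the strip, and the far half (white ring) lies level; when on, this half lies level, 7 mm above the strip.
- power_rocker (a joint): Rocker angle, rad: 0 = off (as it starts), 0.34 = on (near end down, the stop). It snaps over past the middle, at 0.17, and then stays; pressing takes about 3 N at the near half.
- pan: Low round serving pan of fried balls on the hob's glass, 220 mm across, 57 mm high, two small loop handles; origin at the centre of its underside. Leave in place.
- can: Slim pink drink can, 58 mm across, 145 mm high; origin at the centre of its underside. Leave in place.
- fork_glass: Clear tumbler holding forks, 84 mm across, about 200 mm high with the forks; origin at the centre of its underside. Leave in place.
- pepper_mill: Dark wooden pepper mill, 52 mm across, 148 mm high; origin at the centre of its underside. Leave in place.
- sauce_ramekin: Blue ceramic pot of red sauce, 76 mm across, 42 mm high; origin at the centre of its underside. Leave in place.
- arancini_plate: Small white plate with one fried ball, 132 mm across, 58 mm high; origin at the centre of its underside. Leave in place.
- arancini_pair: Small white plate with two fried balls, 132 mm across, 58 mm high; origin at the centre of its underside. Leave in place.
- tongs: Chrome serving tongs with black ends lying flat in front of the hob, 250 mm long (their x), about 75 mm wide, 20 mm high; origin under the middle. Leave in place.

How it is judged:
On the way, in this order (a step that is already met when the one before it is completed fails the run):
1. the rocker switch is tipped over to on (value of joint power_rocker above 0.26 rad), for 0.2 s.
2. with the switch still on, the knob has come to rest in the click at the yellow mark (value of joint power_rocker above 0.26 rad and value of joint heat_knob between 1.296 and 1.496 rad and velocity of joint heat_knob between -0.05 and 0.05 rad/s), for 0.4 s.
At the end, for the whole second after the job is handed in: The rocker stays on (beyond 0.26 of 0.34 rad), the heat knob rests in the third click, within 0.10 rad of 1.396, and every other thing stands within 20 mm of where it was (all of step 2 and distance of each of can, fork_glass, pepper_mill, sauce_ramekin, arancini_plate, arancini_pair, tongs, pan from where it was at the start of the episode below 0.02 m); the robot touches nothing.
It fails at once if something that should be left alone is pushed away, knocked over or picked up (moved by more than 20 mm, or the pan lifted 8 mm) (distance of any of can, fork_glass, pepper_mill, sauce_ramekin, arancini_plate, arancini_pair, tongs, pan from where it was at the start of the episode above 0.02 m or z of pan in the frame of hob above 0.083 m or angle between any of can, fork_glass, pepper_mill, sauce_ramekin, arancini_plate, arancini_pair's own z axis and vertical above 0.5 rad).
It also fails if it takes over 54 s, if anything falls off the work surface, if the arm or the gripper's body presses on something with over 40 N, if the wrist force passes 120 N, or if a joint passes its speed limit or range.

## Working session

There is one attempt and no reset: what is moved stays moved. The work goes in short steps, Python scripts to look and compute and a tool call to move; the robot and the scene stay as the last step left them, time stands still between calls to the robot, and variables do not carry over. Pictures are saved under pics/ and viewed, about 8 in all and at most 12, crops included, and the job is handed in when it is done.

Besides the shell and the picture viewer there is one more tool, called after "Emit:" as a command line: name --argument value ..., lists and objects as JSON in quotes. apply_moves: Moves the arm, as the interface text tells. Its arguments: {"type":"object","properties":{"targets":{"type":"array","items":{"type":"object","properties":{"translation":{"type":"array","items":{"type":"number"}},"delta_rot":{"type":"array","items":{"type":"number"}},"claw":{"type":"number"}}}},"force":{"type":"number"}},"required":["targets"]}

```bash
ls; mkdir -p pics; cat > h.py <<'E'
import numpy as np, cv2
from scipy.spatial.transform import Rotation as R
from station import read_state, capture, camera_info, job_done
def cam(name, st=None):
    i=camera_info(name); K=np.array([[i['fx'],0,i['cx']],[0,i['fy'],i['cy']],[0,0,1]])
    T=np.eye(4)
    if 'hand_eye' in i:
        T[:3,:3]=R.from_quat(st['eef_rot']).as_matrix(); T[:3,3]=st['tcp_pos']; T=T@np.array(i['hand_eye'])
    else:
        T[:3,:3]=R.from_quat(i['orientation']).as_matrix(); T[:3,3]=i['xyz']
    return K,T
def onz(K,T,uv,z):
    d=T[:3,:3]@np.linalg.solve(K,[uv[0],uv[1],1]); return T[:3,3]+d*(z-T[2,3])/d[2]
def proj(K,T,p):
    q=T[:3,:3].T@(np.array(p)-T[:3,3]); return (K@q)[:2]/q[2]
def tri(obs):
    A=np.zeros((3,3));b=np.zeros(3)
    for K,T,uv in obs:
        d=T[:3,:3]@np.linalg.solve(K,[uv[0],uv[1],1]);d/=np.linalg.norm(d);P=np.eye(3)-np.outer(d,d);A+=P;b+=P@T[:3,3]
    return np.linalg.solve(A,b)
E
python3 - <<'E'
from h import *
s=read_state();print(s)
for n in("scene","top"):
    cv2.imwrite(f"pics/{n}.png",capture(n));print(n,camera_info(n))
print(camera_info("wrist"))
E
```

```text
pics
{'time_s': 0.0, 'joint_pos': array([ 1.23341532e+00,  4.91603274e-01,  1.55945781e+00, -1.19416657e-05,
        1.09170738e+00, -1.05591379e-01]), 'dq': array([-0.0008967 ,  0.00026642, -0.00103915,  0.00072524,  0.00031657,
        0.0003706 ]), 'joint_torque': array([-5.83934343e-04, -6.18470335e+01, -2.61581308e+01, -1.21081721e-04,
        4.20787212e-03,  3.60313618e-05]), 'tcp_pos': array([0.14347343, 0.60807288, 0.2306977 ]), 'eef_rot': array([ 0.55468768,  0.43848019, -0.43917888, -0.55423696]), 'ft_force': array([0.09042317, 0.05313809, 0.31009288]), 'wrist_torque': array([-0.04403518, -0.03655521, -0.03724048]), 'gripper_width': 0.08547480438275427}
scene {'fx': 452.24529580720343, 'fy': 452.24529580720343, 'cx': 312.75103870243873, 'cy': 236.77161214785897, 'xyz': array([1.06805962, 0.46918853, 0.78628088]), 'orientation': array([ 0.39585731,  0.83646108, -0.34483671, -0.15721796])}
top {'fx': 598.8967452857894, 'fy': 598.8967452857894, 'cx': 320.80283282465746, 'cy': 245.51031138462426, 'xyz': array([0.27290826, 0.0201443 , 1.35029719]), 'orientation': array([-0.70217004,  0.704954  , -0.07074172,  0.07065911])}
{'fx': 395.32560899335965, 'fy': 395.32560899335965, 'cx': 315.7348097306367, 'cy': 243.0033145009571, 'hand_eye': array([[ 9.99998752e-01,  4.96990714e-04, -1.49934082e-03,
         3.66788329e-04],
       [ 1.57945783e-03, -3.03607357e-01,  9.52795927e-01,
        -1.42145751e-01],
       [ 1.83198246e-05, -9.52797106e-01, -3.03607763e-01,
         7.79611811e-02],
       [ 0.00000000e+00,  0.00000000e+00,  0.00000000e+00,
         1.00000000e+00]])}
```

View pics/top.png

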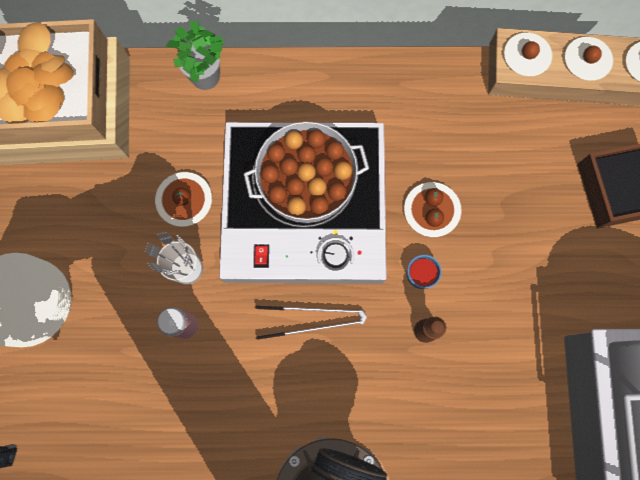

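View pics/scene.png

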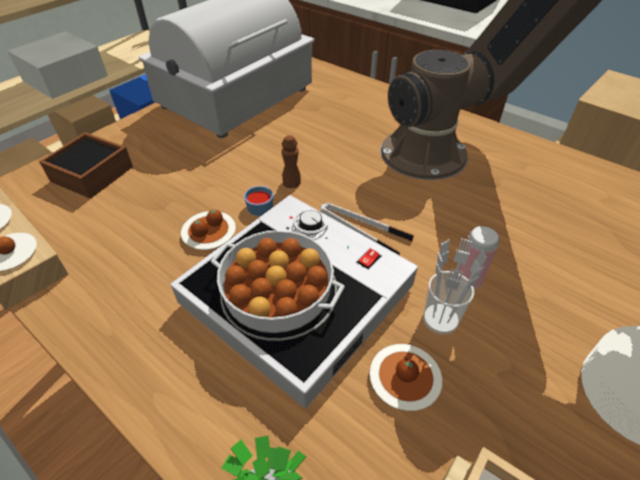

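The top view shows the hob front on, with the rocker near (261,255) and the knob near (335,252). Next I'll enlarge the controls in both views.

```bash
python3 - <<'E'
from h import *
a=cv2.imread("pics/top.png")[215:290,215:390]; b=cv2.imread("pics/scene.png")[195:285,270:420]
a=cv2.resize(a,(700,300),interpolation=cv2.INTER_CUBIC); b=cv2.resize(b,(500,300),interpolation=cv2.INTER_CUBIC)
c=np.zeros((600,700,3),np.uint8);c[:300]=a;c[300:,:500]=b
cv2.imwrite("pics/crop.png",c)
K,T=cam("top")
for n,uv,z in[("FL",(221,280),.075),("FR",(386,280),.075),("BL",(225,124),.075),("BR",(383,124),.075),("rock",(261,255),.085),("knob",(335,253),.101),("tongs tip",(366,317),.02),("tongsL",(256,301),.02),("tongsL2",(257,336),.02),("can",(170,321),.145),("fork",(175,250),.15),("mill",(433,324),.148),("ram",(423,271),.042)]: print(n,onz(K,T,uv,z).round(4))
E
```

```text
FL [0.4571 0.2341 0.075 ]
FR [ 0.4557 -0.1202  0.075 ]
BL [0.8137 0.2355 0.075 ]
BR [ 0.8122 -0.1226  0.075 ]
rock [0.5095 0.1481 0.085 ]
knob [ 0.5102 -0.0106  0.101 ]
tongs tip [ 0.3812 -0.0799  0.02  ]
tongsL [0.4176 0.1641 0.02  ]
tongsL2 [0.3405 0.1606 0.02  ]
can [0.3646 0.3221 0.145 ]
fork [0.5084 0.3173 0.15  ]
mill [ 0.3563 -0.2037  0.148 ]
ram [ 0.4802 -0.2062  0.042 ]
```

View pics/crop.png

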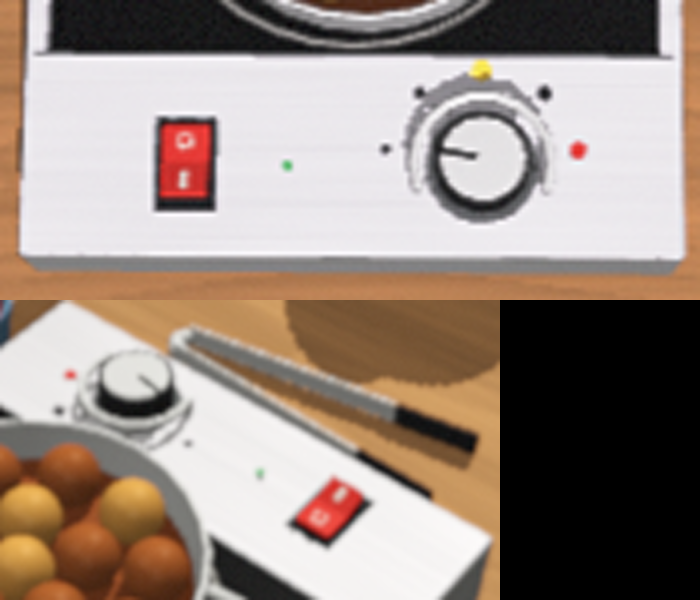

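```bash
python3 - <<'E'
from h import *
t=cam("top");s=cam("scene");f=lambda x,y:(215+x/4-.4,215+y/4-.4);g=lambda x,y:(270+x/3.333-.4,195+(y-300)/3.333-.4)
A=onz(*t,f(20,256),.075);B=onz(*t,f(686,257),.075);C=onz(*t,f(52,53),.075);D=onz(*t,f(658,55),.075)
print(A,B,C,D)
for n,a,b in[("knobtop",(483,157),(137,373)),("rocker",(186,164),(330,512)),("green",(287,166),(260,474)),("red",(578,150),(70,375))]:
    print(n,tri([(*t,f(*a)),(*s,g(*b))]).round(4),"top-only",onz(*t,f(*a),.101 if n=="knobtop" else .083 if n=="rocker" else .075).round(4))
print(onz(*t,f(481,70),.075),onz(*t,f(385,149),.075),onz(*t,f(578,150),.075))
st=read_state();print(R.from_quat(st['eef_rot']).as_matrix().round(3))
E
```

```text
[0.46014055 0.23723416 0.075     ] [ 0.45817838 -0.1205223   0.075     ] [0.57203434 0.22306942 0.075     ] [ 0.56958997 -0.10807758  0.075     ]
knobtop [ 0.5076 -0.0104  0.1014] top-only [ 0.5084 -0.0113  0.101 ]
rocker [0.5094 0.1494 0.0764] top-only [0.5086 0.148  0.083 ]
green [0.5087 0.0946 0.0741] top-only [0.5087 0.0942 0.075 ]
red [ 0.5166 -0.063   0.0751] top-only [ 0.5169 -0.0635  0.075 ]
[ 0.56157518 -0.011298    0.075     ] [0.51788879 0.04111549 0.075     ] [ 0.51692034 -0.06348853  0.075     ]
[[ 0.23  -0.    -0.973]
 [ 0.973 -0.001  0.23 ]
 [-0.001 -1.     0.   ]]
```

Rocker centre is at (0.509, 0.149) and knob axis at (0.508, -0.011). The knob is in its first click, so it needs 80° clockwise, which is 36 mm at the rim. I'm closing the fingers and moving over the rocker.

Emit:
apply_moves --force 60 --targets '[{"translation": [0,-1,3],"delta_rot": [0,0,0.1],"claw": 0},{"translation": [2.5,-3.5,2],"delta_rot": [0,0,0.1],"claw": 0},{"translation": [3,-4,0],"delta_rot": [0,0,0],"claw": 0},{"translation": [3,-4,0],"delta_rot": [0,0,0],"claw": 0},{"translation": [3,-4,0],"delta_rot": [0,0,0],"claw": 0},{"translation": [3,-4,0],"delta_rot": [0,0,0],"claw": 0},{"translation": [3,-4,0],"delta_rot": [0,0,0],"claw": 0},{"translation": [3,-4,0],"delta_rot": [0,0,0],"claw": 0},{"translation": [3,-4,0],"delta_rot": [0,0,0],"claw": 0},{"translation": [3,-4,0],"delta_rot": [0,0,0],"claw": 0}]'

```text
time_s: 1.1
tcp_pos: [0.4051, 0.2398, 0.2793]
eef_rot: [0.504, 0.495, -0.498, -0.502]
ft_force: [0.3, 0.6, -0.1]
gripper_width: -0.0001
```

Emit:
apply_moves --targets '[{"translation": [2.5,-2.5,0],"delta_rot": [0,0,0.01],"claw": 0},{"translation": [2.5,-2.5,0],"delta_rot": [0,0,0],"claw": 0},{"translation": [2.5,-2.5,0],"delta_rot": [0,0,0],"claw": 0},{"translation": [1.4,-1.6,-2],"delta_rot": [0,0,0],"claw": 0},{"translation": [0,0,-3],"delta_rot": [0,0,0],"claw": 0},{"translation": [0,0,-3],"delta_rot": [0,0,0],"claw": 0},{"translation": [0,0,-3],"delta_rot": [0,0,0],"claw": 0},{"translation": [0,0,-2],"delta_rot": [0,0,0],"claw": 0},{"translation": [0,0,0],"delta_rot": [0,0,0],"claw": 0},{"translation": [0,0,0],"delta_rot": [0,0,0],"claw": 0}]'

```text
time_s: 2.1
tcp_pos: [0.4999, 0.1376, 0.1441]
eef_rot: [0.504, 0.495, -0.498, -0.502]
ft_force: [-0.1, 0.3, 0.1]
gripper_width: -0.0002
```

```bash
python3 - <<'E'
from h import *
s=read_state();print(s['tcp_pos'],s['eef_rot'],s['ft_force'])
a=capture("wrist");cv2.imwrite("pics/w1.png",a)
k=cam("wrist",s);print(proj(*k,s['tcp_pos']),proj(*k,[.509,.149,.083]),proj(*k,[.5083,-.011,.101]))
E
```

```text
[0.49992345 0.13761506 0.14414015] [ 0.50430797  0.49509777 -0.49836121 -0.50218301] [-0.11591255  0.31117113  0.08624595]
[315.25699843 320.28628824] [336.81948835 281.01910569] [ 28.5907136  296.36610945]
```

View pics/w1.png

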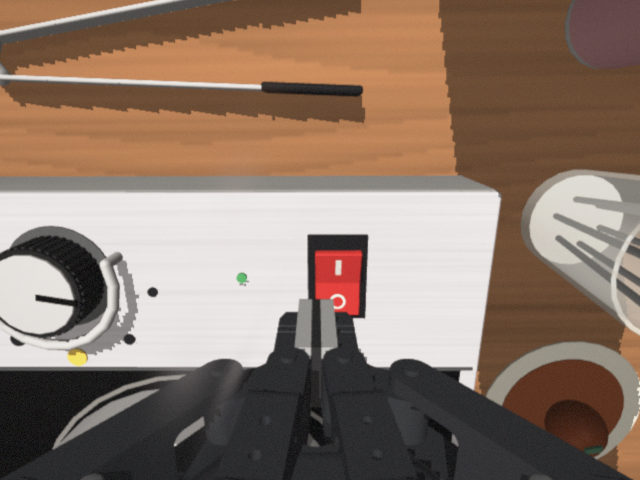

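The wrist view shows the rocker centred at (337,277), against (337,281) predicted, so the position holds. The closed tips are at (316,310). I'm aligning on the near half and pressing.

Emit:
apply_moves --targets '[{"translation": [-0.6,1.15,0],"delta_rot": [0,0,0.015],"claw": 0},{"translation": [0,0,-1],"delta_rot": [0,0,0],"claw": 0},{"translation": [0,0,-1],"delta_rot": [0,0,0],"claw": 0},{"translation": [0,0,-1],"delta_rot": [0,0,0],"claw": 0},{"translation": [0,0,-1],"delta_rot": [0,0,0],"claw": 0},{"translation": [0,0,-0.5],"delta_rot": [0,0,0],"claw": 0},{"translation": [0,0,-0.5],"delta_rot": [0,0,0],"claw": 0},{"translation": [0,0,-0.5],"delta_rot": [0,0,0],"claw": 0},{"translation": [0,0,-0.3],"delta_rot": [0,0,0],"claw": 0},{"translation": [0,0,0],"delta_rot": [0,0,0],"claw": 0}]'

```text
time_s: 3.15
tcp_pos: [0.4941, 0.1506, 0.0838]
eef_rot: [-0.501, -0.501, 0.501, 0.497]
ft_force: [-0.2, 0.7, 0.1]
gripper_width: 0.0003
```

Emit:
apply_moves --targets '[{"translation": [0,0,-0.2],"delta_rot": [0,0,0],"claw": 0},{"translation": [0,0,-0.2],"delta_rot": [0,0,0],"claw": 0},{"translation": [0,0,-0.1],"delta_rot": [0,0,0],"claw": 0},{"translation": [0,0,0],"delta_rot": [0,0,0],"claw": 0},{"translation": [0,0,0],"delta_rot": [0,0,0],"claw": 0},{"translation": [0,0,0],"delta_rot": [0,0,0],"claw": 0},{"translation": [0,0,0],"delta_rot": [0,0,0],"claw": 0},{"translation": [0,0,0],"delta_rot": [0,0,0],"claw": 0},{"translation": [0,0,0],"delta_rot": [0,0,0],"claw": 0},{"translation": [0,0,0],"delta_rot": [0,0,0],"claw": 0}]'

```text
time_s: 4.15
tcp_pos: [0.4949, 0.1507, 0.0825]
eef_rot: [0.502, 0.502, -0.5, -0.496]
ft_force: [-0.0, 1.1, 0.1]
gripper_width: 0.0
```

Emit:
apply_moves --targets '[{"translation": [0,0,2],"delta_rot": [0,0,0],"claw": 0},{"translation": [0,0,3],"delta_rot": [0,0,0],"claw": 0},{"translation": [-1,-3,1.5],"delta_rot": [0,0,0],"claw": 0},{"translation": [-1,-3,0],"delta_rot": [0,0,0],"claw": 0},{"translation": [-1,-3,0],"delta_rot": [0,0,0],"claw": 0},{"translation": [-1.3,-3,0],"delta_rot": [0,0,0],"claw": 0},{"translation": [0,-3,0],"delta_rot": [0,0,0],"claw": 0},{"translation": [0,-1.5,0],"delta_rot": [0,0,0],"claw": 0},{"translation": [0,0,0],"delta_rot": [0,0,0],"claw": 0},{"translation": [0,0,0],"delta_rot": [0,0,0],"claw": 0}]'

```text
time_s: 5.15
tcp_pos: [0.4496, -0.0194, 0.1498]
eef_rot: [0.502, 0.502, -0.5, -0.495]
ft_force: [-0.0, -0.1, 0.0]
gripper_width: 0.0002
```

```bash
python3 - <<'E'
from h import *
s=read_state();print(s['tcp_pos'],s['eef_rot'],s['ft_force'])
a=capture("wrist");b=capture("scene")[195:285,270:420]
a[:300,:500]=cv2.resize(b,(500,300),interpolation=cv2.INTER_CUBIC) if 0 else a[:300,:500]
c=np.zeros((480,800,3),np.uint8);c[:,:500]=a[:,140:];c[:180,500:]=cv2.resize(b,(300,180));cv2.imwrite("pics/w2.png",c)
k=cam("wrist",s);print([proj(*k,p)-[140,0] for p in(s['tcp_pos'],[.509,.149,.083],[.5083,-.011,.101])])
E
```

```text
[ 0.4495711  -0.01936966  0.14978625] [ 0.50200455  0.50224494 -0.50039352 -0.49532594] [-0.04098075 -0.05139793  0.02735047]
[array([175.24552496, 320.28886169]), array([452.57007238, 354.80576691]), array([190.17598907, 369.85604907])]
```

View pics/w2.png

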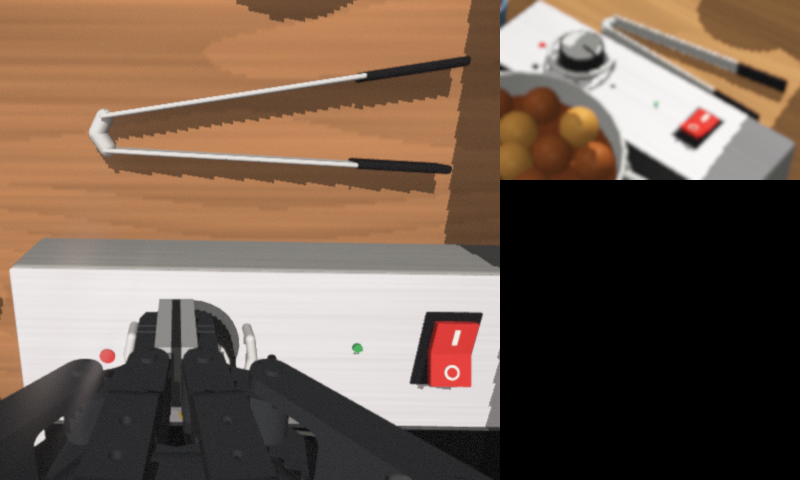

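The rocker now looks tipped: its ring end is raised past the bezel at (452,372), and the tip read no force at 7.5 mm above the strip. I'm lowering in front of the knob, just right of centre.

Emit:
apply_moves --targets '[{"translation": [0,0,-2],"delta_rot": [0,0,0],"claw": 0},{"translation": [0,0,-2],"delta_rot": [0,0,0],"claw": 0},{"translation": [0,0,-1.5],"delta_rot": [0,0,0],"claw": 0},{"translation": [0,0,-1],"delta_rot": [0,0,0],"claw": 0},{"translation": [0,0,0],"delta_rot": [0,0,0],"claw": 0},{"translation": [0.5,0,0],"delta_rot": [0,0,0],"claw": 0},{"translation": [0.5,0,0],"delta_rot": [0,0,0],"claw": 0},{"translation": [0.3,0,0],"delta_rot": [0,0,0],"claw": 0},{"translation": [0.2,0,0],"delta_rot": [0,0,0],"claw": 0},{"translation": [0,0,0],"delta_rot": [0,0,0],"claw": 0}]'

```text
time_s: 6.25
tcp_pos: [0.4681, -0.0143, 0.085]
eef_rot: [0.501, 0.505, -0.501, -0.492]
ft_force: [-0.1, -0.1, 0.4]
gripper_width: -0.0002
```

Emit:
apply_moves --targets '[{"translation": [-0.1,-0.5,0],"delta_rot": [0,0,-0.01],"claw": 0},{"translation": [0,0,0],"delta_rot": [0,0,0],"claw": 0},{"translation": [0.15,0,0],"delta_rot": [0,0,0],"claw": 0},{"translation": [0.15,0,0],"delta_rot": [0,0,0],"claw": 0},{"translation": [0.15,0,0],"delta_rot": [0,0,0],"claw": 0},{"translation": [0.15,0,0],"delta_rot": [0,0,0],"claw": 0},{"translation": [0.1,0,0],"delta_rot": [0,0,0],"claw": 0},{"translation": [0.1,0,0],"delta_rot": [0,0,0],"claw": 0},{"translation": [0.1,0,0],"delta_rot": [0,0,0],"claw": 0},{"translation": [0.1,0,0],"delta_rot": [0,0,0],"claw": 0}]'

```text
time_s: 7.25
tcp_pos: [0.4722, -0.0193, 0.0849]
eef_rot: [-0.501, -0.5, 0.502, 0.498]
ft_force: [-6.1, -1.4, 5.4]
gripper_width: -0.0005
```

Contact at 6 N. I'm rolling towards +y.

Emit:
apply_moves --targets '[{"translation": [0.1,0.2,0],"delta_rot": [0,0,0],"claw": 0},{"translation": [0.1,0.2,0],"delta_rot": [0,0,0],"claw": 0},{"translation": [0.1,0.2,0],"delta_rot": [0,0,0],"claw": 0},{"translation": [0.1,0.2,0],"delta_rot": [0,0,0],"claw": 0},{"translation": [0.1,0.2,0],"delta_rot": [0,0,0],"claw": 0},{"translation": [0.1,0.2,0],"delta_rot": [0,0,0],"claw": 0},{"translation": [0.1,0.2,0],"delta_rot": [0,0,0],"claw": 0},{"translation": [0.1,0.2,0],"delta_rot": [0,0,0],"claw": 0},{"translation": [0.1,0.2,0],"delta_rot": [0,0,0],"claw": 0},{"translation": [0.1,0.2,0],"delta_rot": [0,0,0],"claw": 0}]'

```text
time_s: 8.25
tcp_pos: [0.4729, 0.0028, 0.0844]
eef_rot: [-0.494, -0.495, 0.507, 0.504]
ft_force: [-4.4, -0.2, 2.4]
gripper_width: -0.0002
```

Emit:
apply_moves --targets '[{"translation": [-0.5,0,0],"delta_rot": [0,0,0],"claw": 0},{"translation": [-0.8,-0.5,0],"delta_rot": [0,0,0],"claw": 0},{"translation": [0,-1,0],"delta_rot": [0,0,0],"claw": 0},{"translation": [0,-0.8,0],"delta_rot": [0,0,0],"claw": 0},{"translation": [0,0,0],"delta_rot": [0,0,0],"claw": 0},{"translation": [0,0,0],"delta_rot": [0.0,0,0],"claw": 0},{"translation": [0,0,0],"delta_rot": [0,0,0],"claw": 0},{"translation": [0,0,0],"delta_rot": [0,0,0],"claw": 0},{"translation": [0,0,0],"delta_rot": [0,0,0],"claw": 0},{"translation": [0,0,0],"delta_rot": [0,0,0],"claw": 0}]'

```text
time_s: 9.25
tcp_pos: [0.4607, -0.0229, 0.0845]
eef_rot: [-0.495, -0.496, 0.506, 0.503]
ft_force: [0.8, -0.4, 0.9]
gripper_width: 0.0001
```

```bash
python3 - <<'E'
from h import *
s=read_state();print(s['tcp_pos'],R.from_quat(s['eef_rot']).as_matrix().round(3),s['ft_force'])
b=capture("scene")[195:285,270:420]; o=cv2.imread("pics/scene.png")[195:285,270:420]
r=lambda i:cv2.resize(i,(500,300),interpolation=cv2.INTER_CUBIC)
cv2.imwrite("pics/s3.png",np.vstack([r(b),r(o)]))
E
```

```text
[ 0.46065948 -0.02285086  0.08447462] [[-0.004 -0.017 -1.   ]
 [ 1.    -0.003 -0.004]
 [-0.003 -1.     0.017]] [ 0.8189871  -0.43542681  0.88355125]
```

View pics/s3.png

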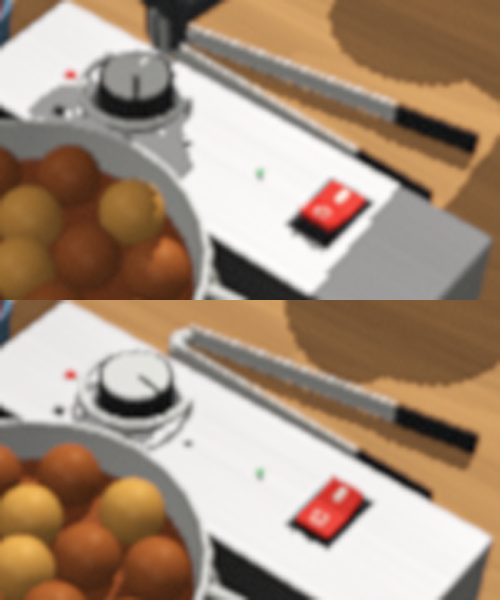

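The far end of the rocker is clearly raised now (on). The pointer has moved and runs straight down in the crop, from (137,75) to (137,100). Next I'll work out its angle.

```bash
python3 - <<'E'
from h import *
s=cam("scene");g=lambda x,y:(270+x/3.333-.4,195+y/3.333-.4)
for a,b in[((137,78),(137,98)),((139,77),(156,92))]:
    d=onz(*s,g(*b),.101)-onz(*s,g(*a),.101);print(np.degrees(np.arctan2(d[1],d[0]))+.3)
E
```

```text
40.06457217242434
77.48651126270633
```

The pointer is 40° from the yellow mark, so the knob is in click 2. One more stroke of the same kind should do it.

Emit:
apply_moves --targets '[{"translation": [0.5,0.35,0],"delta_rot": [0,0,0],"claw": 0},{"translation": [0.3,0,0],"delta_rot": [0,0,0],"claw": 0},{"translation": [0.15,0,0],"delta_rot": [0,0,0],"claw": 0},{"translation": [0.15,0,0],"delta_rot": [0,0,0],"claw": 0},{"translation": [0.1,0,0],"delta_rot": [0,0,0],"claw": 0},{"translation": [0.1,0,0],"delta_rot": [0,0,0],"claw": 0},{"translation": [0.1,0,0],"delta_rot": [0,0,0],"claw": 0},{"translation": [0.1,0,0],"delta_rot": [0,0,0],"claw": 0},{"translation": [0.1,0,0],"delta_rot": [0,0,0],"claw": 0},{"translation": [0.1,0,0],"delta_rot": [0,0,0],"claw": 0}]'

```text
time_s: 10.3
tcp_pos: [0.4714, -0.0179, 0.0843]
eef_rot: [-0.49, -0.493, 0.511, 0.507]
ft_force: [-6.4, 0.1, 5.4]
gripper_width: -0.0002
```

Emit:
apply_moves --targets '[{"translation": [0.1,0.2,0],"delta_rot": [0,0,0],"claw": 0},{"translation": [0.1,0.2,0],"delta_rot": [0,0,0],"claw": 0},{"translation": [0.1,0.2,0],"delta_rot": [0,0,0],"claw": 0},{"translation": [0.1,0.2,0],"delta_rot": [0,0,0],"claw": 0},{"translation": [0.1,0.2,0],"delta_rot": [0,0,0],"claw": 0},{"translation": [0.1,0.2,0],"delta_rot": [0,0,0],"claw": 0},{"translation": [0.1,0.2,0],"delta_rot": [0,0,0],"claw": 0},{"translation": [0.1,0.2,0],"delta_rot": [0,0,0],"claw": 0},{"translation": [0,0.1,0],"delta_rot": [0,0,0],"claw": 0},{"translation": [0,0,0],"delta_rot": [0,0,0],"claw": 0}]'

```text
time_s: 11.3
tcp_pos: [0.4716, 0.0003, 0.0841]
eef_rot: [-0.484, -0.488, 0.515, 0.512]
ft_force: [-2.7, -0.3, 1.9]
gripper_width: -0.0001
```

Emit:
apply_moves --targets '[{"translation": [-0.6,0,0],"delta_rot": [0,0,0],"claw": 0},{"translation": [-0.8,0,0],"delta_rot": [0,0,0],"claw": 0},{"translation": [0,0,2],"delta_rot": [0,0,0],"claw": 0},{"translation": [0,0,3],"delta_rot": [0,0,0],"claw": 0},{"translation": [0,0,3],"delta_rot": [0,0,0],"claw": 0},{"translation": [0,0,3],"delta_rot": [0,0,0],"claw": 0},{"translation": [0,0,3],"delta_rot": [0,0,0],"claw": 0},{"translation": [0,0,0],"delta_rot": [0,0,0],"claw": 0},{"translation": [0,0,0],"delta_rot": [0,0,0],"claw": 0},{"translation": [0,0,0],"delta_rot": [0,0,0],"claw": 0}]'

```text
time_s: 12.3
tcp_pos: [0.4533, -0.0006, 0.2278]
eef_rot: [-0.485, -0.488, 0.514, 0.512]
ft_force: [-1.0, 0.1, -0.5]
gripper_width: 0.0004
```

```bash
python3 - <<'E'
from h import *
s=read_state();print(s['tcp_pos'],s['ft_force'])
b=capture("scene"); o=cv2.imread("pics/scene.png")
r=lambda i:cv2.resize(i[195:285,270:420],(500,300),interpolation=cv2.INTER_CUBIC)
c=np.zeros((600,800,3),np.uint8);c[:300,:500]=r(b);c[300:,:400]=cv2.resize(b,(400,300));c[300:,400:]=cv2.resize(o,(400,300))
cv2.imwrite("pics/s4.png",c)
E
```

```text
[ 0.45334622 -0.00059488  0.2277549 ] [-1.03816779  0.11976479 -0.47119233]
```

View pics/s4.png

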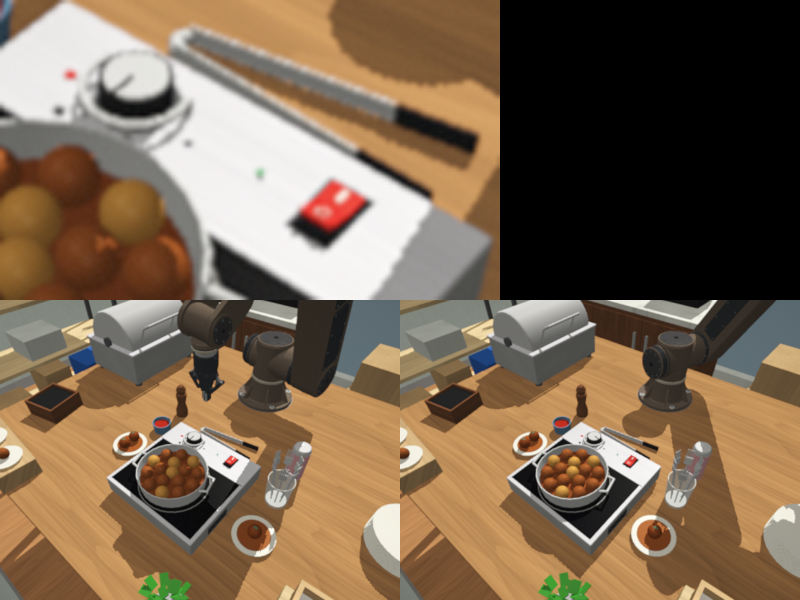

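The pointer now runs from (133,77) to (112,94), towards the hidden yellow dot. The rocker is on and nothing else has moved. I'll check the angle and hand in only if it is within 12° of the mark.

```bash
python3 - <<'E'
from h import *
s=cam("scene");g=lambda x,y:(270+x/3.333-.4,195+y/3.333-.4)
d=onz(*s,g(112,94),.101)-onz(*s,g(133,77),.101);a=np.degrees(np.arctan2(d[1],d[0]))+.3;print(a)
if abs(a)<12: print(job_done())
E
```

```text
-0.3703615454019547
the job is handed in; nothing more can be done
None
```

The hob is switched on and the knob rests in the click at the yellow mark. I handed the job in at about 12.4 s of the 54 s allowed; no verdict came back.

- **Rocker:** I pressed the near end down with closed fingertips. The last picture shows its far end raised above the bezel, so it stays tipped over. I had no joint reading for it.
- **Knob:** I rolled it clockwise with two fingertip strokes of about 20 mm at roughly 6 N. The pointer measured 77° off the mark at the start, 40° after the first stroke, and −0.4° after the second, with the finger off the knob.
- **Surroundings:** compared by eye in the last scene picture, the pan, dishes, can, cutlery and tongs look unmoved. I did not measure their positions.
- **Arm:** it stands clear at 0.23 m above the table. The force reading at the end was about 1 N, which I put down to sensor offset.

No check failed. One oddity was a 5 mm sideways drift of the tool while lowering to the knob, which I corrected before touching it.

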